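# Vent and open the sprayer tank for refilling

### The arm

A 6-joint arm with a two-finger parallel gripper is mounted at the origin on the work surface. World frame = base frame: x ahead of the robot, y to its left, z up, the work surface at z = 0. Lengths are in mm, angles in rad, forces in N, time in s.
With the tool pointing down it reaches from about 350 to 725 mm from the base axis. Payload 4.3 kg.
Tool frame: the origin (TCP) lies at the very end of the fingers, on their centre line; the grasp point (between the pads) lies 19 mm behind it; x points along the fingers, y is the direction in which the jaws open and shut, and the axes are right-handed (so a half turn about x gives the same grasp; the last joint's range is limited). The gripper opens to 85 mm and grips with 20 to 120 N. Pads are 22 mm wide; open, the fingers measure 114 mm over their backs; the gripper's body (76 mm by 85 mm) begins 54 mm behind the grasp point. The pads swing forward as they close: fully open they stand 13 mm farther back than shut.
Start: joints at [-1.299, 0.377, 0.081, 1.274, 0, 1.46], TCP at [214.254, -533.631, 231.329] pointing down, gripper open.
Joint ranges: [-2.72, 2.72], [-0.84, 1.66], [-1.02, 1.22], [-1.77, 2.12], [-1.37, 1.28], [-3.14, 3.14]. Speed limits (rad/s): [2.57, 2.57, 3.14, 3.14, 3.14, 3.14].

### API

Orientations are given as a rotation vector (axis times angle).
In Python, from bench import status, camera, get_calibration, arm gives the robot as it stands.
- The arm moves only by the tool servo_tool, never from a script. Its argument "increments" is a list of rows, each an object with "xyz": the shift along the tool's x, y, z normalised to -1 to 1, where 1 is 400 mm, a list of three; "dr": the turn, a rotation vector about the tool's x, y, z normalised to -1 to 1, where 1 is 30 degrees, a list of three. A call has 1 to 5 rows; each row is the pose to reach, as a shift and turn from the pose commanded when the call began, along the tool's axes at that moment; what a row does not reach only later rows make up. A row lasts 1/8 s, in which the tool goes at most 62.5 mm and 10.7 degrees, less where a joint would pass 70% of its speed; a pose out of reach is approached as far as the arm can. A call with a number of a shift or a turn outside -1 to 1 is refused whole. A call with a gripper value outside its range is refused whole. "hand" is the opening, from -1 (shut) to 1 (fully open), so that 0 is half open, set as the call begins (left out, the last holds). The fingers move at their own pace and stop on an object; "grip_force" is the grip in N (left out, the last holds). Time passes only in rows, so rows that repeat a pose let the fingers close. It gives the time, the measured TCP pose, the force and the opening at its end, in the units of the state.
- status.observe(): the state, without advancing time (a new reading comes with each control period).
- camera(name): name is "side" or "top"; returns the picture (420x560x3 uint8, blue, green, red); there is no depth.
- get_calibration(name): a dict with "vfov" (degrees; the focal length in pixels is half the picture's height over the tangent of half this angle, whatever the lens; pixels are square), "cx", "cy" (the principal point, pixels), "k1" (the pictures are not rectified: a ray, as slopes to the right and down, at radius r is drawn at 1 + k1 r^2 times it, then the intrinsics apply), "origin" and "attitude" of the camera in the world. Camera axes: x right, y down, z forward; pixel columns grow to the right and rows downward; lengths in mm; the calibration is good to about 2 mm. A picture is of the moment at which its call begins. get_calibration takes no time and is no camera call.
- arm.sign_off(): hands the job in, once; it reports no verdict.
The state is a dict: "t": time; "q": joint angles; "joint_vel": joint speeds; "tau": joint torques, N m; "eef_pos": TCP position; "tcp_rot": TCP orientation; "wrist_force": force on the tool from outside, world axes, zero at the start; "ft_torque": the same for the moment, N m; "gripper_width": finger opening in mm.
Only numpy, scipy, OpenCV 4.12 (cv2) and the standard library are available. Lean on these libraries where they do the work, as an engineer would, in place of code of your own. Each camera call takes 0.05 s, during which the arm holds its last target.

### The job

Open the parcel-disinfecting sprayer tank for refilling: without pressing, turn its red winged pressure cap anticlockwise to the first stop and pause there a moment, then press it down, turn it on past the stop until it comes free, and take it off, never forcing it. Set the cap down gently in the steel tray, wings up, let go of it, and leave the parcels, bottle, tape roll and marker where they are.

Things in the scene. Friction and masses are not known exactly. Their poses are not given: they have to be found in the camera images.
- tank: White horizontal sprayer tank, 130 mm across, 220 mm long (along its y), top at 143 mm, in a blue cradle, fixed. Origin under its centre at counter level, z up. Its filler neck leans 30 degrees from vertical towards its -x side (the robot's side). A gauge on top at y = +55 mm reaches 173 mm.
- neck: Fixed steel filler neck, 40 mm across. Origin at the centre of its rim, z outwards along its axis, 30 degrees from vertical. Cap angle = from neck x to cap x about neck z, anticlockwise positive: locked 0, first stop about 39 deg, free from 73, end stop about 86. Locked and not pressed, the cap's origin is 14 mm below the rim (neck z = -14 mm). A grey collar 86 mm across bears the marks.
- lock_mark (a point): Red mark on the neck's collar, on neck x, 39 mm from the neck's axis: the cap's wings point at it when locked (0 degrees). Axes as the neck's. All marks come twice, half a turn apart.
- stop_mark (a point): Yellow mark on the collar: the first stop, at 39 degrees. A solid tooth bars the cap there. Pushed at least 6 mm down along the neck's axis (it bottoms at 9 mm), the cap passes; keep it down from 39 to 73 degrees. An inner spring resists: about 5 N at the start of the push, 10 N at 6 mm, 13 N at 9 mm, and lifts the cap again. Axes as the neck's.
- open_mark (a point): Green mark on the collar, at 80 degrees: with the wings pointing here the cap is free and comes straight off along the neck's axis (lift at least 40 mm to be clear of the neck). Axes as the neck's.
- cap: Loose red pressure cap, about 0.24 kg, starts locked on the neck. Round, 68 mm across, z = 0 to 33 mm; on top a wing grip: a bar 56 mm long (cap x), 14 mm wide (cap y), z = 33 to 59 mm, white stripe on top. Origin at the centre of the skirt's lower rim, z out through the wings. A half turn looks and works the same. Set down, it stands level on its skirt.
- wing_grip (a point): Middle of the cap's wing bar, 48 mm above the cap's origin on its axis. Pinch the bar here across its 14 mm width (along cap y), the tool in line with the cap's axis, fingers pointing at the tank. Axes as the cap's.
- tray: Shallow fixed steel tray, 160 x 160 mm outside, walls 4 mm thick and 16 mm high, floor 4 mm thick. Origin under its centre at counter level, z up. It may stand on the left or the right of the robot.
- parcel: Taped cardboard parcel, 160 x 130 x 90 mm; a bystander to leave alone. Origin at its underside, z up.
- small_parcel: Small taped cardboard parcel, 110 x 80 x 50 mm; a bystander to leave alone. Origin at its underside, z up.
- bottle: Clear plastic bottle with blue cap, 60 mm across, 160 mm tall; a bystander to leave alone. Origin at its underside, z up.
- tape_roll: Roll of tan packing tape lying flat, 100 mm across, 48 mm high; a bystander to leave alone. Origin at its underside, z up.
- marker: Black marker pen with orange cap, 125 mm long, 15 mm thick, lying flat; a bystander to leave alone. Origin at its underside, z up.
There are look-alikes about, which are no part of the job. Of the things shaped like the cap, the red one is meant.

How it is judged:
By the outcome, as a careful person would: the job done as asked, in the order asked, and still so for the second after the job is handed in, with the robot touching nothing.
It also fails if it takes over 45 s, if anything falls off the work surface, if the arm or the gripper's body presses on something with over 40 N, if the wrist force passes 120 N, or if a joint passes its speed limit or range.

## Working session

There is one attempt and no reset: what is moved stays moved. The work goes in short steps, Python scripts to look and compute and a tool call to move; the robot and the scene stay as the last step left them, time stands still between calls to the robot, and variables do not carry over. Pictures are saved under pics/ and viewed, and the job is handed in when it is done.

Besides the shell and the picture viewer there is one more tool, called after "Request:" in YAML: its name, and indented under it one key for each argument. servo_tool: Moves the arm, as the interface text tells. Its arguments: {"type":"object","properties":{"increments":{"type":"array"},"hand":{"type":"number"},"grip_force":{"type":"number"}},"required":["increments"]}

```bash
ls; mkdir -p pics; python3 - <<'E'
from bench import status, camera, get_calibration
import cv2
for n in("side","top"):
    cv2.imwrite(f"pics/{n}0.png",camera(n)); print(n,get_calibration(n))
print(status.observe())
E
```

```text
pics
side {'vfov': 43.36826781213309, 'cx': 288.7904860530213, 'cy': 205.232381752983, 'k1': -0.0029248448284550275, 'origin': array([ -71.14782947,  725.17295855, 1151.93065422]), 'attitude': array([-0.97096751,  2.52625346, -1.02516415])}
top {'vfov': 56.22754416233896, 'cx': 274.45221715532847, 'cy': 208.22364657502646, 'k1': 0.03841648838043387, 'origin': array([3.90013023e+02, 5.73302330e-01, 1.07946845e+03]), 'attitude': array([-2.10916636,  2.14604384, -0.21957288])}
{'t': 0.1, 'q': array([-1.29929658e+00,  3.78039284e-01,  7.97591396e-02,  1.27439786e+00,
        7.88079637e-06,  1.46050498e+00]), 'joint_vel': array([ 0.00129727, -0.00176259,  0.00327883, -0.00151681, -0.00011041,
        0.00091343]), 'tau': array([-3.23129352e-04, -4.64695966e+01,  2.70581496e+01,  1.20048568e-02,
       -6.59426109e-05, -1.47512014e-05]), 'eef_pos': array([ 214.08878624, -533.02282168,  230.42603334]), 'tcp_rot': array([ 2.0130355 ,  0.39096838, -2.01333005]), 'wrist_force': array([ 0.24741112, -0.52943785,  0.5587108 ]), 'ft_torque': array([-0.03029007, -0.02789193, -0.00678885]), 'gripper_width': 85.50886375940443}
```

View pics/side0.png

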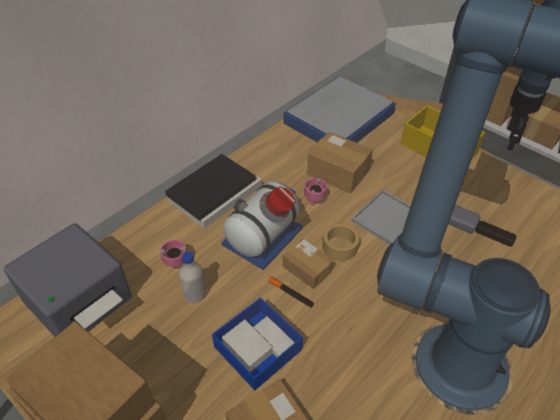

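View pics/top0.png

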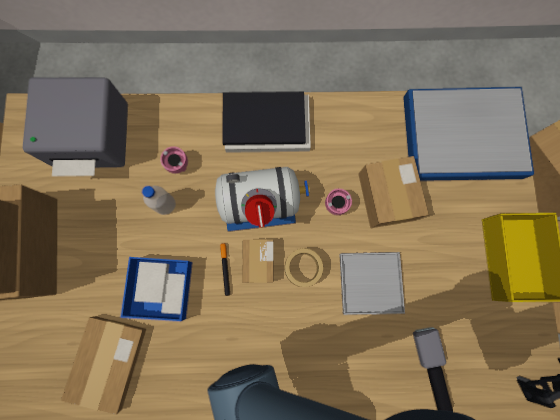

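The side view shows the red cap at about (282,200) on the tank. The top view shows it at (260,210), with the tray at (372,282). The small parcel and tape roll lie between the robot and the tank. I'll zoom in.

```bash
python3 - <<'E'
import cv2,numpy as np
a=cv2.imread("pics/side0.png")[165:275,205:345]; b=cv2.imread("pics/top0.png")[155:245,200:320]
cv2.imwrite("pics/s0z.png",cv2.resize(a,None,fx=5.5,fy=5.4,interpolation=cv2.INTER_CUBIC))
cv2.imwrite("pics/t0z.png",cv2.resize(b,None,fx=6,fy=6,interpolation=cv2.INTER_CUBIC))
E
```

```text
(no output)
```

View pics/s0z.png

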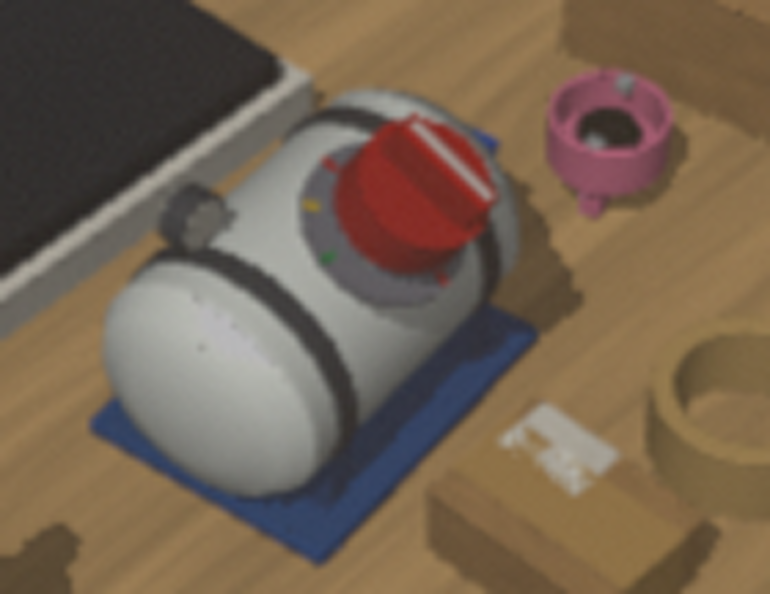

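View pics/t0z.png

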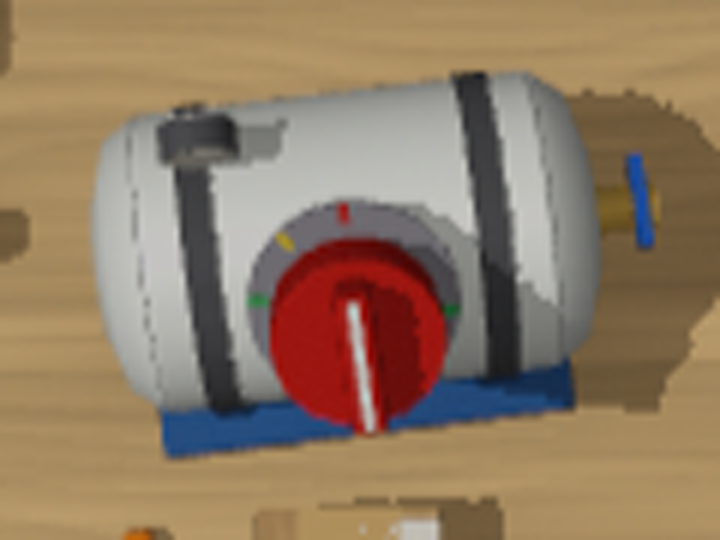

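```bash
cat > h.py <<'E'
import numpy as np,cv2
from scipy.spatial.transform import Rotation as R
from bench import get_calibration
def proj(P,c):
    Rm=R.from_rotvec(c["attitude"]).as_matrix()
    p=(np.atleast_2d(P)-c["origin"])@Rm
    s=p[:,:2]/p[:,2:]; s=s*(1+c["k1"]*(s**2).sum(1,keepdims=True))
    f=210/np.tan(np.radians(c["vfov"]/2))
    return s*f+[c["cx"],c["cy"]]
def ray(uv,c):
    f=210/np.tan(np.radians(c["vfov"]/2)); d=(np.array(uv,float)-[c["cx"],c["cy"]])/f
    s=d.copy()
    for _ in range(10): s=d/(1+c["k1"]*(s@s))
    v=R.from_rotvec(c["attitude"]).as_matrix()@np.array([s[0],s[1],1]); return c["origin"],v/np.linalg.norm(v)
def onplane(uv,c,z):
    o,v=ray(uv,c); return o+v*(z-o[2])/v[2]
def tri(uv1,c1,uv2,c2):
    o1,v1=ray(uv1,c1);o2,v2=ray(uv2,c2)
    A=np.c_[v1,-v2]; t=np.linalg.lstsq(A,o2-o1,rcond=None)[0]
    a=o1+t[0]*v1;b=o2+t[1]*v2; return (a+b)/2,np.linalg.norm(a-b)
E
python3 - <<'E'
from h import *
for n,(y0,y1,x0,x1) in {"side":(165,275,205,345),"top":(155,245,200,320)}.items():
    im=cv2.imread(f"pics/{n}0.png"); hsv=cv2.cvtColor(im,cv2.COLOR_BGR2HSV).astype(int)
    H,S,V=hsv[...,0],hsv[...,1],hsv[...,2]
    for name,m in dict(red=((H<8)|(H>172))&(S>120),yel=(H>=18)&(H<32)&(S>110),grn=(H>45)&(H<85)&(S>70)).items():
        m=m.astype(np.uint8); k=np.zeros_like(m);k[y0:y1,x0:x1]=1;m&=k
        N,l,st,ce=cv2.connectedComponentsWithStats(m,connectivity=8)
        for i in range(1,N):
            if st[i,4]<400 : print(n,name,ce[i].round(2),st[i,4])
            else: print(n,name,'BIG',st[i],ce[i].round(1)); big=cv2.dilate((l==i).astype(np.uint8),np.ones((5,5))); 
            if name=='red' and st[i,4]>300:
                c,_=cv2.findContours((l==i).astype(np.uint8),cv2.RETR_EXTERNAL,2); hull=cv2.convexHull(c[0]); hm=np.zeros_like(m);cv2.fillPoly(hm,[hull],1); 
                w=(S<110)&(V>120)&(cv2.dilate(hm,np.ones((3,3)))>0)
                ys,xs=np.nonzero(w); print('stripe',len(xs)); 
                N2,l2,st2,ce2=cv2.connectedComponentsWithStats(w.astype(np.uint8),connectivity=8)
                j=1+np.argmax(st2[1:,4]); ys,xs=np.nonzero(l2==j); p=np.c_[xs,ys].astype(float); mu=p.mean(0);u=np.linalg.svd(p-mu)[2][0]; t=(p-mu)@u
                print(' ',len(xs),mu,u,mu+u*(t.min()-.4),mu+u*(t.max()+.4))
E
```

```text
side red BIG [266 187  28  28 505] [278.3 202. ]
stripe 51
  45 [284.75555556 192.26666667] [0.7248372  0.68892019] [276.73625713 184.64473916] [294.26345311 201.30343048]
side red [288.64 192.36] 36
side red [264.5 195. ] 2
side red [285. 216.] 1
side yel [251.5 165.5] 2
side yel [262.17 165.5 ] 6
side yel [267. 165.] 1
side yel [272.75 166.  ] 4
side yel [276. 165.] 1
side yel [289.44 166.67] 9
side yel [299. 165.] 1
side yel [249.   167.83] 6
side yel [254.67 166.67] 3
side yel [270. 167.] 1
side yel [279. 167.] 1
side yel [296.  167.5] 4
side yel [299. 167.] 1
side yel [304.22 168.  ] 9
side yel [258. 168.] 1
side yel [264.67 169.67] 6
side yel [274. 169.] 1
side yel [284.   168.67] 3
side yel [257. 171.] 1
side yel [273. 171.] 1
side yel [284.5 171. ] 2
side yel [287.67 172.  ] 3
side yel [290.  170.5] 2
side yel [294.  171.5] 2
side yel [298. 170.] 3
side yel [253. 172.] 1
side yel [259. 172.] 1
side yel [263. 173.] 1
side yel [272.  173.5] 2
side yel [297.  172.5] 2
side yel [301. 172.] 1
side yel [303.33 173.33] 3
side yel [307.33 174.  ] 3
side yel [266.5 174. ] 2
side yel [
[... 9277 characters left out ...]
yel [297. 235.] 1
top yel [219. 237.] 1
top yel [225. 237.] 3
top yel [232.5  237.36] 14
top yel [242.5 237. ] 2
top yel [292.5 236. ] 2
top yel [308. 237.] 1
top yel [312. 236.] 1
top yel [291.  238.5] 2
top yel [293.5 238. ] 2
top yel [296.4 239.2] 5
top yel [314. 238.] 1
top yel [288.   241.33] 3
top yel [294.09 243.5 ] 22
top yel [305. 240.] 1
top yel [310. 240.] 1
top yel [202.  242.5] 2
top yel [205. 242.] 1
top yel [207.  242.5] 2
top yel [210. 243.] 3
top yel [224.43 242.86] 14
top yel [285. 242.] 1
top yel [317.   243.67] 3
top yel [217. 244.] 1
top yel [245. 244.] 1
top yel [303.5 244. ] 4
top yel [308. 244.] 3
top yel [312. 244.] 3
top grn [242.5  204.67] 6
top grn [274.8 206.4] 5
```

```bash
cat > fit.py <<'E'
from h import *
from scipy.optimize import least_squares
cs,ct=get_calibration("side"),get_calibration("top")
# name:(side,top)
ob={'r':((264.7,195.0),(256.8,190.1)),'y':((261.4,202.7),(247.3,194.9)),'g':((264.4,212.2),(242.6,204.7)),
 'r2':((285.2,216.2),None),'g2':(None,(274.9,206.4)),'s1':((279.9,187.0),(258.1,204.8)),'s2':((293.9,201.1),(261.3,226.4))}
for k,(a,b) in ob.items():
    if a and b: print(k,*[np.round(v,1) for v in tri(a,cs,b,ct)])
def frame(psi,a):
    # lean direction in world: angle psi ; tank yaw y: lean = -x
    Y=R.from_euler('z',psi); T=R.from_euler('y',-np.radians(30))  # z leans to -x
    return Y*T*R.from_euler('z',a)
def pts(x):
    p=x[:3];F=frame(x[3],x[4]);zc,L=x[5],x[6]
    c=lambda d:(39*np.cos(np.radians(d)),39*np.sin(np.radians(d)),zc)
    q=dict(r=c(0),y=c(39),g=c(80),r2=c(180),g2=c(260),s1=(L,0,45),s2=(-L,0,45))
    return {k:p+F.apply(v) for k,v in q.items()}
def res(x):
    P=pts(x);r=[]
    for k,(a,b) in ob.items():
        if a: r+=list(proj(P[k],cs)[0]-a-x[7:9])
        if b: r+=list(proj(P[k],ct)[0]-b-x[9:11])
    return np.r_[r, x[7:]/1.0]
s=least_squares(res,[480,30,150,0.1,0,-30,25,0,0,0,0])
print(s.x.round(3),'deg',np.degrees(s.x[3:5]).round(2)); print(res(s.x).round(2))
J=np.linalg.inv(s.jac.T@s.jac); print('sd',np.sqrt(np.diag(J))[:7].round(3)*0.5)
for d,pp in {'cradle':((165,457),(575,405))}.items():
    a,b=[onplane((u/6+200-.4,v/6+155-.4),ct,15) for u,v in pp]; print(a,b,np.degrees(np.arctan2(*(b-a)[:2])))
E
python3 fit.py
```

```text
r [608.7  25.9 171.8] 2.6
y [598.6  48.8 167.3] 2.2
g [577.2  60.7 156.2] 2.5
s1 [560.8  21.4 229.8] 4.0
s2 [517.   15.8 205.1] 2.2
[ 5.61407e+02  2.06380e+01  1.77465e+02  9.70000e-02  1.40000e-02
 -2.86700e+01  2.54010e+01 -4.74000e-01 -8.60000e-02  2.51000e-01
  3.07000e-01] deg [5.56 0.79]
[-0.12 -0.25  0.07 -0.07 -0.21 -0.1  -0.25 -0.12 -0.09  0.08 -0.03  0.12
  0.21 -0.13  0.09 -0.23 -0.22 -0.05  0.43  0.47 -0.04  0.38 -0.05  0.13
 -0.47 -0.09  0.25  0.31]
sd [1.336  1.146  2.617  0.025  0.028  1.8315 0.6115]
[535.34721752 112.99932086  15.        ] [556.10709042 -73.85283127  15.        ] 173.6602557355859
```

```bash
cat > plan.py <<'E'
from h import *
from bench import status
p0=np.array([561.4,20.6,177.5])
yaw=np.radians(6.1); NF=R.from_euler('z',yaw)*R.from_euler('y',-np.radians(30))
nz=NF.apply([0,0,1])
def toolrot(cap_deg,sgn): # tool x=-nz, tool y= sgn*cap y
    F=NF*R.from_euler('z',np.radians(cap_deg)); M=F.as_matrix(); x=-M[:,2];y=sgn*M[:,1]
    return R.from_matrix(np.c_[x,y,np.cross(x,y)])
def cmd(P,Rt,s=None):
    s=s or status.observe(); Rc=R.from_rotvec(s["tcp_rot"])
    d=Rc.inv().apply(np.array(P)-s["eef_pos"]); dr=(Rc.inv()*Rt).as_rotvec()
    print("xyz/400",(d/400).round(4),"dr/30",(np.degrees(dr)/30).round(4),'dist',np.linalg.norm(d).round(1))
def st():
    s=status.observe(); print('t',round(s['t'],2),'q',s['q'].round(3),'p',s['eef_pos'].round(1),'F',s['wrist_force'].round(1),'T',s['ft_torque'].round(2),'w',round(s['gripper_width'],1))
    print(R.from_rotvec(s["tcp_rot"]).as_matrix().round(3))
    return s
E
python3 - <<'E'
from plan import *
s=st()
for sg in(1,-1):
    cmd(p0+nz*(23+90),toolrot(0,sg))
print(p0+nz*(23+90),p0+nz*23)
for n in['tray']:
    c=get_calibration('top')
    for uv in((341,253),(402,252),(404,313),(343,313)): print(onplane(uv,c,16).round(1))
E
```

```text
t 0.1 q [-1.299  0.378  0.08   1.274  0.     1.461] p [ 214.1 -533.   230.4] F [ 0.2 -0.5  0.6] T [-0.03 -0.03 -0.01] w 85.5
[[-0.     0.373 -0.928]
 [ 0.002 -0.928 -0.373]
 [-1.    -0.002 -0.   ]]
xyz/400 [-0.1102 -0.9995 -1.1855] dr/30 [-5.3023 -0.2019  1.4209] dist 621.8
xyz/400 [-0.1102 -0.9995 -1.1855] dr/30 [0.5128 0.9937 0.1412] dist 621.8
[505.21990616  14.59607997 275.36087063] [549.96511364  19.37796318 197.41858429]
[ 469.7 -194.3   16. ]
[ 469.8 -358.8   16. ]
[ 311.1 -350.6   16. ]
[ 313.5 -191.2   16. ]
```

Request:
servo_tool:
  increments:
    - {"xyz": [-0.01,-0.08,-0.095],"dr": [-0.2,0,0]}
    - {"xyz": [-0.02,-0.16,-0.19],"dr": [-0.4,0,0]}
    - {"xyz": [-0.03,-0.24,-0.285],"dr": [-0.6,0,0]}
    - {"xyz": [-0.04,-0.32,-0.38],"dr": [-0.8,0,0]}
    - {"xyz": [-0.05,-0.4,-0.475],"dr": [-1,0,0]}
  hand: 1

```text
t: 0.72
eef_pos: [331.3, -312.6, 251.1]
tcp_rot: [1.678, 0.82, -1.678]
wrist_force: [0.7, -0.2, 0.6]
gripper_width: 85.5
```

```bash
python3 - <<'E'
from plan import *
s=st(); cmd(p0+nz*(23+90),toolrot(0,1))
E
```

```text
t 0.72 q [-0.896  0.13  -0.195  1.247  0.     1.337] p [ 331.3 -312.6  251.1] F [ 0.7 -0.2  0.6] T [-0.07 -0.03 -0.1 ] w 85.5
[[-0.     0.789 -0.615]
 [ 0.001 -0.615 -0.789]
 [-1.    -0.001 -0.   ]]
xyz/400 [-0.0604 -0.1602 -0.9125] dr/30 [-4.3432 -0.4948  1.1636] dist 371.4
```

Request:
servo_tool:
  increments:
    - {"xyz": [-0.015,-0.02,-0.1],"dr": [-0.25,0,0]}
    - {"xyz": [-0.03,-0.04,-0.2],"dr": [-0.5,0,0]}
    - {"xyz": [-0.045,-0.06,-0.3],"dr": [-0.75,0,0]}
    - {"xyz": [-0.05,-0.08,-0.4],"dr": [-1,0,0]}

```text
t: 1.23
eef_pos: [404.9, -167.5, 271.4]
tcp_rot: [1.31, 1.141, -1.31]
wrist_force: [0.1, 0.2, 0.6]
gripper_width: 85.4
```

Request:
servo_tool:
  increments:
    - {"xyz": [0,0,0],"dr": [-0.33,0,0]}
    - {"xyz": [0,0,0],"dr": [-0.67,0,0]}
    - {"xyz": [0,0,0],"dr": [-1,0,0]}

```text
t: 1.6
eef_pos: [404.3, -168.3, 270.9]
tcp_rot: [0.919, 1.369, -0.919]
wrist_force: [-0.4, -0.4, 0.6]
gripper_width: 85.3
```

Request:
servo_tool:
  increments:
    - {"xyz": [0,0,0],"dr": [-0.33,0,0]}
    - {"xyz": [0,0,0],"dr": [-0.67,0,0]}
    - {"xyz": [0,0,0],"dr": [-1,0,0]}

```text
t: 1.98
eef_pos: [404.2, -168.5, 270.9]
tcp_rot: [0.517, 1.509, -0.516]
wrist_force: [1.2, 0.5, 0.3]
gripper_width: 85.7
```

```bash
python3 - <<'E'
from plan import *
s=st(); cmd(p0+nz*(23+90),toolrot(0,1))
E
```

```text
t 1.98 q [-0.54   0.091 -0.189  1.292 -0.     0.12 ] p [ 404.2 -168.5  270.9] F [1.2 0.5 0.3] T [-0.02  0.04 -0.01] w 85.7
[[-0.001  0.613  0.79 ]
 [ 0.     0.79  -0.613]
 [-1.    -0.    -0.001]]
xyz/400 [-0.0112  0.5165 -0.0811] dr/30 [-1.4291 -0.952   0.3826] dist 209.2
```

Request:
servo_tool:
  increments:
    - {"xyz": [0,0.09,-0.015],"dr": [-0.24,-0.16,0.065]}
    - {"xyz": [-0.01,0.18,-0.03],"dr": [-0.48,-0.32,0.13]}
    - {"xyz": [-0.01,0.27,-0.04],"dr": [-0.71,-0.475,0.19]}

```text
t: 2.35
eef_pos: [458.9, -72.8, 275.3]
tcp_rot: [0.226, 1.29, -0.207]
wrist_force: [-0.1, 0.4, -0.4]
gripper_width: 85.6
```

```bash
python3 - <<'E'
from plan import *
s=st(); cmd(p0+nz*(23+90),toolrot(0,1))
E
```

```text
t 2.35 q [-0.337 -0.093 -0.402  1.001  0.063 -0.041] p [458.9 -72.8 275.3] F [-0.1  0.4 -0.4] T [0.08 0.16 0.04] w 85.6
[[ 0.265  0.277  0.924]
 [-0.025  0.96  -0.28 ]
 [-0.964  0.051  0.261]]
xyz/400 [0.025  0.2417 0.0457] dr/30 [-0.7213 -0.4702  0.1962] dist 98.9
```

Request:
servo_tool:
  increments:
    - {"xyz": [0.008,0.08,0.015],"dr": [-0.24,-0.157,0.065]}
    - {"xyz": [0.016,0.16,0.03],"dr": [-0.48,-0.313,0.13]}
    - {"xyz": [0.025,0.242,0.046],"dr": [-0.72,-0.47,0.196]}
    - {"xyz": [0.025,0.242,0.046],"dr": [-0.72,-0.47,0.196]}

```text
t: 2.85
eef_pos: [503.7, 14.6, 273.7]
tcp_rot: [-0.053, 1.051, 0.095]
wrist_force: [-0.6, -0.3, 0.2]
gripper_width: 85.2
```

```bash
python3 - <<'E'
from plan import *
from bench import camera
s=st(); cmd(p0+nz*(23+90),toolrot(0,1)); cmd(p0+nz*23,toolrot(0,1))
for n in("side","top"): cv2.imwrite(f"pics/{n}1.png",camera(n))
a=cv2.imread("pics/side1.png")[140:275,205:345]; b=cv2.imread("pics/top1.png")[135:285,180:340]
cv2.imwrite("pics/z1.png",np.hstack([cv2.resize(a,(395,390),interpolation=cv2.INTER_CUBIC),cv2.resize(b,(400,390),interpolation=cv2.INTER_CUBIC)]))
E
```

```text
t 2.85 q [-0.187 -0.209 -0.608  0.672  0.144 -0.253] p [503.7  14.6 273.7] F [-0.6 -0.3  0.2] T [-0.05  0.38 -0.02] w 85.2
[[ 0.493 -0.103  0.864]
 [ 0.053  0.995  0.089]
 [-0.868  0.002  0.496]]
xyz/400 [-0.0018 -0.0004  0.0053] dr/30 [-0.007  -0.0094 -0.0001] dist 2.3
xyz/400 [ 0.2232 -0.0004  0.0065] dr/30 [-0.007  -0.0094 -0.0001] dist 89.3
```

View pics/z1.png

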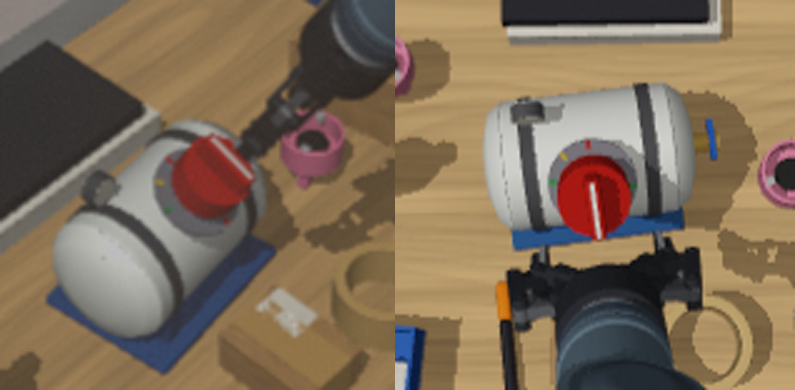

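Request:
servo_tool:
  increments:
    - {"xyz": [0.06,0,0.006],"dr": [-0.007,-0.009,0]}
    - {"xyz": [0.12,0,0.006],"dr": [-0.007,-0.009,0]}
    - {"xyz": [0.17,0,0.006],"dr": [-0.007,-0.009,0]}
    - {"xyz": [0.2,0,0.006],"dr": [-0.007,-0.009,0]}
    - {"xyz": [0.2,0,0.006],"dr": [-0.007,-0.009,0]}
  hand: 0

```text
t: 3.58
eef_pos: [547.0, 17.2, 206.3]
tcp_rot: [-0.055, 1.046, 0.094]
wrist_force: [-0.4, 0.5, -0.2]
gripper_width: 42.6
```

```bash
python3 - <<'E'
from plan import *
from bench import camera
s=st(); cmd(p0+nz*23,toolrot(0,1))
for n in("side","top"): cv2.imwrite(f"pics/{n}2.png",camera(n))
a=cv2.imread("pics/side2.png")[160:240,235:325]; b=cv2.imread("pics/top2.png")[165:245,215:305]
cv2.imwrite("pics/z2.png",np.hstack([cv2.resize(a,(395,351),interpolation=cv2.INTER_CUBIC),cv2.resize(b,(395,351),interpolation=cv2.INTER_CUBIC)]))
E
```

```text
t 3.58 q [-0.159 -0.073 -0.683  0.452  0.13  -0.229] p [547.   17.2 206.3] F [-0.4  0.5 -0.2] T [-0.    0.44  0.  ] w 42.6
[[ 0.497 -0.104  0.861]
 [ 0.052  0.995  0.09 ]
 [-0.866 -0.     0.5  ]]
xyz/400 [ 0.0233  0.0046 -0.0042] dr/30 [-0.0038  0.0001  0.0028] dist 9.6
```

View pics/z2.png

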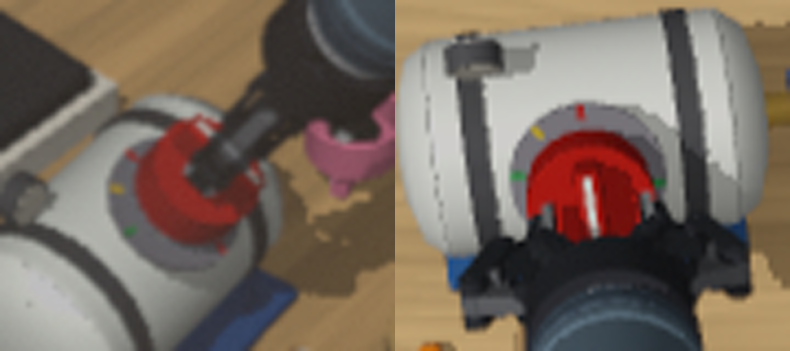

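Request:
servo_tool:
  increments:
    - {"xyz": [0.01,0.0045,-0.004],"dr": [0,0,0]}
    - {"xyz": [0.02,0.0045,-0.004],"dr": [0,0,0]}
    - {"xyz": [0.02,0.0045,-0.004],"dr": [0,0,0]}

```text
t: 4.05
eef_pos: [549.3, 19.9, 199.1]
tcp_rot: [-0.056, 1.044, 0.095]
wrist_force: [-0.2, 0.9, 0.0]
gripper_width: 42.5
```

```bash
python3 - <<'E'
from plan import *
s=st(); cmd(p0+nz*23,toolrot(0,1))
E
```

```text
t 4.05 q [-0.152 -0.062 -0.695  0.427  0.127 -0.224] p [549.3  19.9 199.1] F [-0.2  0.9  0. ] T [-0.02  0.43  0.01] w 42.5
[[ 0.499 -0.105  0.86 ]
 [ 0.052  0.994  0.091]
 [-0.865 -0.001  0.502]]
xyz/400 [ 0.0044 -0.0016 -0.0009] dr/30 [-0.0013  0.0034  0.0021] dist 1.9
```

Request:
servo_tool:
  increments:
    - {"xyz": [0,0,0],"dr": [0,0,0]}
    - {"xyz": [0,0,0],"dr": [0,0,0]}
    - {"xyz": [0,0,0],"dr": [0,0,0]}
    - {"xyz": [0,0,0],"dr": [0,0,0]}
  hand: -1
  grip_force: 20

```text
t: 4.55
eef_pos: [549.5, 20.1, 199.5]
tcp_rot: [-0.056, 1.044, 0.096]
wrist_force: [-1.2, 0.6, 2.1]
gripper_width: 13.4
```

```bash
python3 - <<'E'
from plan import *
s=st(); cmd(p0+nz*23,toolrot(0,1))
Rc=R.from_rotvec(s["tcp_rot"]);print('tool F',Rc.inv().apply(s['wrist_force']),'T',Rc.inv().apply(s['ft_torque']))
E
```

```text
t 4.55 q [-0.152 -0.062 -0.694  0.427  0.128 -0.224] p [549.5  20.1 199.5] F [-1.2  0.6  2.1] T [0.19 0.46 0.37] w 13.4
[[ 0.499 -0.106  0.86 ]
 [ 0.053  0.994  0.091]
 [-0.865 -0.     0.502]]
xyz/400 [ 0.005  -0.0019 -0.0018] dr/30 [-0.0008  0.0045  0.0013] dist 2.2
tool F [-2.40730381  0.67023761  0.11425458] T [-0.1992049   0.43827247  0.38980827]
```

Request:
servo_tool:
  increments:
    - {"xyz": [-0.001,0,0],"dr": [-0.08,0,0]}
    - {"xyz": [-0.001,0,0],"dr": [-0.16,0,0]}
    - {"xyz": [-0.001,0,0],"dr": [-0.25,0,0]}
    - {"xyz": [-0.001,0,0],"dr": [-0.33,0,0]}
  grip_force: 50

```text
t: 5.05
eef_pos: [549.1, 19.5, 199.4]
tcp_rot: [-0.213, 1.035, 0.185]
wrist_force: [-1.0, -0.0, 0.1]
gripper_width: 12.9
```

```bash
cat >> plan.py <<'E'
def rep():
    s=status.observe(); Rc=R.from_rotvec(s["tcp_rot"]);print('t',round(s['t'],2),'tool F',Rc.inv().apply(s['wrist_force']).round(2),'T',Rc.inv().apply(s['ft_torque']).round(2),'w',round(s['gripper_width'],1))
    d=NF.inv().apply(s['eef_pos']-p0); y=NF.inv().apply(Rc.as_matrix()[:,1]); print('neck-frame tcp',d.round(2),'cap angle',round(np.degrees(np.arctan2(-y[0],y[1])),1),'axis in neck',NF.inv().apply(Rc.as_matrix()[:,0]).round(3),'q',s['q'].round(2))
E
python3 -c "from plan import *;rep()"
```

```text
t 5.05 tool F [-0.62  0.22 -0.78] T [0.   0.53 0.11] w 12.9
neck-frame tcp [ 0.26  0.22 25.18] cap angle 9.9 axis in neck [ 0.001 -0.002 -1.   ] q [-0.15 -0.06 -0.69  0.43  0.13 -0.4 ]
```

Request:
servo_tool:
  increments:
    - {"xyz": [0,0,0],"dr": [-0.13,0,0]}
    - {"xyz": [0,0,0],"dr": [-0.26,0,0]}
    - {"xyz": [0,0,0],"dr": [-0.39,0,0]}
    - {"xyz": [0,0,0],"dr": [-0.52,0,0]}
    - {"xyz": [0,0,0],"dr": [-0.66,0,0]}

```text
t: 5.68
eef_pos: [548.9, 19.5, 199.3]
tcp_rot: [-0.527, 0.998, 0.365]
wrist_force: [-1.3, 0.2, 1.6]
gripper_width: 12.8
```

```bash
python3 - <<'E'
from plan import *
from bench import camera
rep()
for n in("side","top"): cv2.imwrite(f"pics/{n}3.png",camera(n))
a=cv2.imread("pics/side3.png")[160:240,235:325]; b=cv2.imread("pics/top3.png")[165:245,215:305]
cv2.imwrite("pics/z3.png",np.hstack([cv2.resize(a,(395,351),interpolation=cv2.INTER_CUBIC),cv2.resize(b,(395,351),interpolation=cv2.INTER_CUBIC)]))
E
```

```text
t 5.67 tool F [-2.    0.45 -0.13] T [0.03 0.45 0.37] w 12.8
neck-frame tcp [ 0.05  0.28 25.16] cap angle 29.7 axis in neck [ 0.001 -0.002 -1.   ] q [-0.15 -0.06 -0.69  0.43  0.13 -0.74]
```

View pics/z3.png

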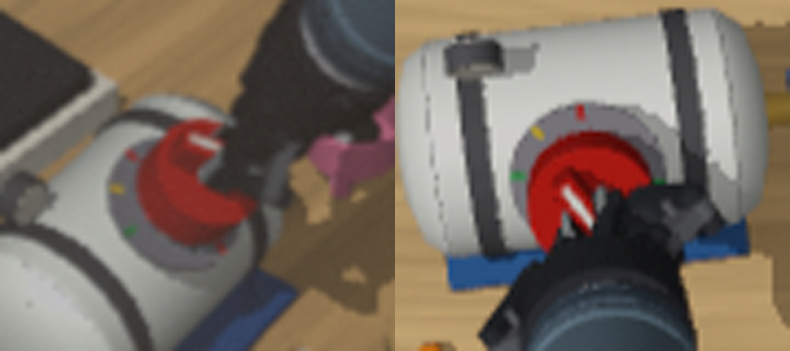

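The cap turns with the gripper: the stripe at (578,200) has rotated towards the yellow mark. Next I'll creep up to the stop.

Request:
servo_tool:
  increments:
    - {"xyz": [0,0,0],"dr": [-0.06,0,0]}
    - {"xyz": [0,0,0],"dr": [-0.13,0,0]}
    - {"xyz": [0,0,0],"dr": [-0.2,0,0]}
    - {"xyz": [0,0,0],"dr": [-0.25,0,0]}

```text
t: 6.28
eef_pos: [549.3, 19.5, 199.6]
tcp_rot: [-0.645, 0.978, 0.432]
wrist_force: [-0.3, -1.4, -0.9]
gripper_width: 13.1
```

```bash
python3 -c "from plan import *;rep()"
```

```text
t 6.28 tool F [ 0.6  -0.59 -1.5 ] T [0.13 0.57 0.2 ] w 13.1
neck-frame tcp [ 0.5   0.24 25.22] cap angle 37.2 axis in neck [ 0.002 -0.002 -1.   ] q [-0.15 -0.06 -0.69  0.43  0.13 -0.87]
```

Request:
servo_tool:
  increments:
    - {"xyz": [0,0,0],"dr": [-0.03,0,0]}
    - {"xyz": [0,0,0],"dr": [-0.03,0,0]}

```text
t: 6.52
eef_pos: [549.4, 19.5, 199.7]
tcp_rot: [-0.658, 0.976, 0.439]
wrist_force: [0.3, -2.0, -2.4]
gripper_width: 12.4
```

```bash
python3 -c "from plan import *;rep()"
```

```text
t 6.53 tool F [ 2.12 -0.93 -2.15] T [0.2  0.7  0.08] w 12.4
neck-frame tcp [ 0.64  0.15 25.22] cap angle 38.0 axis in neck [ 0.002 -0.002 -1.   ] q [-0.15 -0.06 -0.69  0.43  0.13 -0.89]
```

Request:
servo_tool:
  increments:
    - {"xyz": [0,0,0],"dr": [-0.03,0,0]}
    - {"xyz": [0,0,0],"dr": [-0.03,0,0]}

```text
t: 6.78
eef_pos: [549.4, 19.4, 199.7]
tcp_rot: [-0.672, 0.973, 0.447]
wrist_force: [0.1, -2.8, -2.9]
gripper_width: 12.6
```

```bash
python3 -c "from plan import *;rep()"
```

```text
t 6.78 tool F [ 2.42 -1.17 -3.01] T [ 0.43  0.74 -0.15] w 12.6
neck-frame tcp [ 0.65  0.12 25.21] cap angle 38.9 axis in neck [ 0.002 -0.002 -1.   ] q [-0.15 -0.06 -0.69  0.43  0.13 -0.9 ]
```

Request:
servo_tool:
  increments:
    - {"xyz": [0,0,0],"dr": [-0.03,0,0]}
    - {"xyz": [0,0,0],"dr": [-0.03,0,0]}

```text
t: 7.02
eef_pos: [549.5, 19.6, 199.7]
tcp_rot: [-0.686, 0.97, 0.455]
wrist_force: [2.2, -3.2, -3.8]
gripper_width: 12.6
```

```bash
python3 -c "from plan import *;rep()"
```

```text
t 7.03 tool F [ 4.25 -2.41 -2.36] T [ 0.51  0.68 -0.26] w 12.6
neck-frame tcp [ 0.74  0.24 25.23] cap angle 39.9 axis in neck [ 0.002 -0.002 -1.   ] q [-0.15 -0.06 -0.69  0.43  0.13 -0.92]
```

At the stop: torque is up to 0.5 N·m at about 39°. I'll pause here.

Request:
servo_tool:
  increments:
    - {"xyz": [0,0,0],"dr": [0.01,0,0]}
    - {"xyz": [0,0,0],"dr": [0.01,0,0]}
    - {"xyz": [0,0,0],"dr": [0.01,0,0]}
    - {"xyz": [0,0,0],"dr": [0.01,0,0]}
    - {"xyz": [0,0,0],"dr": [0.01,0,0]}

```text
t: 7.65
eef_pos: [549.5, 19.6, 199.7]
tcp_rot: [-0.681, 0.971, 0.452]
wrist_force: [2.9, -4.0, -5.4]
gripper_width: 12.9
```

Request:
servo_tool:
  increments:
    - {"xyz": [0,0,0],"dr": [0,0,0]}
    - {"xyz": [0,0,0],"dr": [0,0,0]}
    - {"xyz": [0,0,0],"dr": [0,0,0]}
    - {"xyz": [0,0,0],"dr": [0,0,0]}
    - {"xyz": [0,0,0],"dr": [0,0,0]}
  grip_force: 90

```text
t: 8.28
eef_pos: [549.5, 19.7, 199.8]
tcp_rot: [-0.681, 0.971, 0.452]
wrist_force: [3.5, -4.5, -4.6]
gripper_width: 12.3
```

```bash
python3 -c "from plan import *;rep()"
```

```text
t 8.28 tool F [ 5.51 -3.89 -2.84] T [ 0.5   0.73 -0.54] w 12.3
neck-frame tcp [ 0.79  0.36 25.31] cap angle 39.6 axis in neck [ 0.002 -0.002 -1.   ] q [-0.15 -0.06 -0.69  0.43  0.13 -0.92]
```

Request:
servo_tool:
  increments:
    - {"xyz": [0.003,0,0],"dr": [0.05,0,0]}
    - {"xyz": [0.008,0,0],"dr": [0.05,0,0]}
    - {"xyz": [0.013,0,0],"dr": [0.05,0,0]}
    - {"xyz": [0.019,0,0],"dr": [0.05,0,0]}
    - {"xyz": [0.019,0,0],"dr": [0.05,0,0]}

```text
t: 8.9
eef_pos: [553.0, 20.4, 194.0]
tcp_rot: [-0.658, 0.975, 0.439]
wrist_force: [-6.7, -3.6, 6.9]
gripper_width: 11.6
```

```bash
python3 -c "from plan import *;rep()"
```

```text
t 8.9 tool F [-9.55 -0.66 -3.83] T [0.05 1.11 0.11] w 11.6
neck-frame tcp [ 1.02  0.65 18.47] cap angle 38.1 axis in neck [ 0.003 -0.001 -1.   ] q [-0.15 -0.05 -0.7   0.41  0.13 -0.89]
```

Request:
servo_tool:
  increments:
    - {"xyz": [0.003,0,0],"dr": [0,0,0]}
    - {"xyz": [0.004,0,0],"dr": [0,0,0]}
    - {"xyz": [0.004,0,0],"dr": [0,0,0]}

```text
t: 9.28
eef_pos: [553.7, 20.4, 192.8]
tcp_rot: [-0.658, 0.975, 0.439]
wrist_force: [-7.5, -3.1, 7.3]
gripper_width: 12.0
```

```bash
python3 -c "from plan import *;rep()"
```

```text
t 9.28 tool F [-10.28   0.1   -3.81] T [0.04 1.16 0.2 ] w 12.0
neck-frame tcp [ 1.02  0.64 17.07] cap angle 38.1 axis in neck [ 0.003 -0.001 -1.   ] q [-0.15 -0.05 -0.7   0.41  0.13 -0.89]
```

Request:
servo_tool:
  increments:
    - {"xyz": [0.002,0,0],"dr": [0,0,0]}
    - {"xyz": [0.002,0,0],"dr": [-0.06,0,0]}
    - {"xyz": [0.002,0,0],"dr": [-0.12,0,0]}
    - {"xyz": [0.002,0,0],"dr": [-0.17,0,0]}

```text
t: 9.78
eef_pos: [554.3, 21.0, 192.4]
tcp_rot: [-0.738, 0.958, 0.486]
wrist_force: [-7.9, -1.3, 8.6]
gripper_width: 12.2
```

```bash
python3 -c "from plan import *;rep()"
```

```text
t 9.78 tool F [-11.44   1.44  -2.24] T [0.03 0.84 0.38] w 12.2
neck-frame tcp [ 1.43  1.12 16.42] cap angle 43.2 axis in neck [ 0.004 -0.    -1.   ] q [-0.15 -0.05 -0.7   0.4   0.13 -0.98]
```

Request:
servo_tool:
  increments:
    - {"xyz": [0,0,0],"dr": [-0.16,0,0]}
    - {"xyz": [0,0,0],"dr": [-0.32,0,0]}
    - {"xyz": [0,0,0],"dr": [-0.48,0,0]}
    - {"xyz": [0,0,0],"dr": [-0.64,0,0]}
    - {"xyz": [0,0,0],"dr": [-0.8,0,0]}

```text
t: 10.4
eef_pos: [554.6, 21.4, 192.7]
tcp_rot: [-1.116, 0.863, 0.699]
wrist_force: [-8.0, -1.0, 8.0]
gripper_width: 11.9
```

```bash
python3 -c "from plan import *;rep()"
```

```text
t 10.4 tool F [-10.97   2.69  -1.22] T [0.12 0.42 0.68] w 11.9
neck-frame tcp [ 1.77  1.48 16.5 ] cap angle 67.4 axis in neck [ 0.004  0.001 -1.   ] q [-0.15 -0.05 -0.7   0.4   0.13 -1.4 ]
```

Request:
servo_tool:
  increments:
    - {"xyz": [0,0,0],"dr": [-0.11,0,0]}
    - {"xyz": [0,0,0],"dr": [-0.22,0,0]}
    - {"xyz": [0,0,0],"dr": [-0.33,0,0]}
    - {"xyz": [0,0,0],"dr": [-0.4,0,0]}
    - {"xyz": [0,0,0],"dr": [-0.4,0,0]}

```text
t: 11.02
eef_pos: [554.5, 21.4, 192.6]
tcp_rot: [-1.3, 0.803, 0.802]
wrist_force: [-7.2, -1.1, 8.3]
gripper_width: 12.1
```

```bash
python3 -c "from plan import *;rep()"
```

```text
t 11.03 tool F [-10.81   2.04  -0.73] T [-0.01  0.2   0.88] w 12.1
neck-frame tcp [ 1.64  1.57 16.44] cap angle 79.2 axis in neck [ 0.004  0.001 -1.   ] q [-0.15 -0.05 -0.7   0.4   0.13 -1.6 ]
```

Request:
servo_tool:
  increments:
    - {"xyz": [-0.008,0,0],"dr": [0,0,0]}
    - {"xyz": [-0.016,0,0],"dr": [0,0,0]}
    - {"xyz": [-0.024,0,0],"dr": [0,0,0]}
    - {"xyz": [-0.036,0,0],"dr": [0,0,0]}
    - {"xyz": [-0.036,0,0],"dr": [0,0,0]}

```text
t: 11.65
eef_pos: [546.9, 19.8, 203.4]
tcp_rot: [-1.299, 0.807, 0.802]
wrist_force: [1.2, 0.7, -0.6]
gripper_width: 11.9
```

```bash
python3 -c "from plan import *;rep()"
```

```text
t 11.65 tool F [ 1.14 -0.69  0.71] T [-0.05 -0.05  0.34] w 11.9
neck-frame tcp [ 0.39  0.77 29.67] cap angle 79.2 axis in neck [ 0.002 -0.001 -1.   ] q [-0.15 -0.07 -0.69  0.44  0.13 -1.61]
```

Request:
servo_tool:
  increments:
    - {"xyz": [-0.03,0,0],"dr": [0,0,0]}
    - {"xyz": [-0.06,0,0],"dr": [0,0,0]}
    - {"xyz": [-0.09,0,0],"dr": [0,0,0]}
    - {"xyz": [-0.12,0,0],"dr": [0,0,0]}
    - {"xyz": [-0.15,0,0],"dr": [0,0,0]}

```text
t: 12.28
eef_pos: [516.7, 16.4, 256.2]
tcp_rot: [-1.3, 0.807, 0.801]
wrist_force: [-0.1, 0.1, -2.6]
gripper_width: 12.3
```

```bash
python3 - <<'E'
from plan import *
from bench import camera
rep()
for n in("side","top"): cv2.imwrite(f"pics/{n}4.png",camera(n))
a=cv2.imread("pics/side4.png")[140:260,225:345]; b=cv2.imread("pics/top4.png")[155:275,200:320]
cv2.imwrite("pics/z4.png",np.hstack([cv2.resize(a,(395,395),interpolation=cv2.INTER_CUBIC),cv2.resize(b,(395,395),interpolation=cv2.INTER_CUBIC)]))
E
```

```text
t 12.28 tool F [ 2.19  1.39 -0.12] T [-0.04  0.12  0.67] w 12.3
neck-frame tcp [ 0.46  0.56 90.61] cap angle 79.2 axis in neck [ 0.002 -0.001 -1.   ] q [-0.18 -0.18 -0.63  0.6   0.14 -1.63]
```

View pics/z4.png

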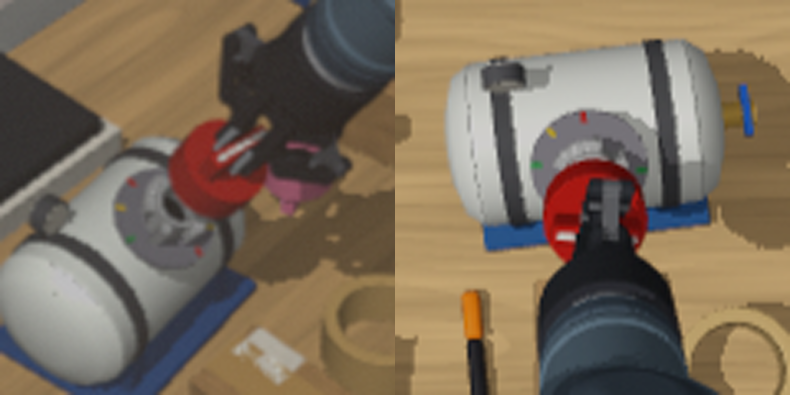

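The cap is clear of the neck: in the top view it's at about (596,210), hiding part of the bare rim, and it's square in the jaws. Next I'll tip the tool vertical over the tray.

```bash
cat >> plan.py <<'E'
def down(yaw): # tool x down, tool y at yaw
    x=np.array([0,0,-1.]);y=np.array([np.cos(yaw),np.sin(yaw),0]);return R.from_matrix(np.c_[x,y,np.cross(x,y)])
E
python3 - <<'E'
from plan import *
s=st()
M=R.from_rotvec(s["tcp_rot"]).as_matrix(); yw=np.arctan2(M[1,1],M[0,1]); print(np.degrees(yw))
for d in(0,-25,-40):
    Rt=down(yw+np.radians(d)); print(d); cmd([391,-274,210],Rt)
E
```

```text
t 12.38 q [-0.175 -0.178 -0.634  0.603  0.139 -1.627] p [517.6  16.2 257.4] F [ 0.1 -0.3 -2.9] T [-0.06  0.64 -0.04] w 11.9
[[ 0.501 -0.863  0.058]
 [ 0.052  0.097  0.994]
 [-0.864 -0.495  0.093]]
173.60298326935705
0
xyz/400 [-0.0938  0.2616 -0.7506] dr/30 [0.0531 0.2004 0.9891] dist 320.1
-25
xyz/400 [-0.0938  0.2616 -0.7506] dr/30 [0.8668 0.4133 0.9304] dist 320.1
-40
xyz/400 [-0.0938  0.2616 -0.7506] dr/30 [1.3547 0.5381 0.8797] dist 320.1
```

Request:
servo_tool:
  increments:
    - {"xyz": [-0.01,0.03,-0.07],"dr": [0.08,0.04,0.09]}
    - {"xyz": [-0.02,0.06,-0.17],"dr": [0.18,0.08,0.19]}
    - {"xyz": [-0.035,0.1,-0.28],"dr": [0.3,0.14,0.32]}
    - {"xyz": [-0.05,0.135,-0.385],"dr": [0.44,0.21,0.47]}
    - {"xyz": [-0.06,0.17,-0.49],"dr": [0.57,0.27,0.61]}

```text
t: 13.0
eef_pos: [434.9, -174.6, 224.6]
tcp_rot: [-0.979, 1.222, 0.806]
wrist_force: [0.3, -0.0, -3.2]
gripper_width: 12.2
```

```bash
python3 - <<'E'
from plan import *
s=st(); cmd([391,-274,150],down(np.radians(148.6)))
E
```

```text
t 13.0 q [-0.578  0.021 -0.401  0.993  0.09  -1.748] p [ 434.9 -174.6  224.6] F [ 0.3 -0.  -3.2] T [-0.04  0.21  0.02] w 12.2
[[ 0.178 -0.908  0.378]
 [-0.009  0.383  0.924]
 [-0.984 -0.168  0.06 ]]
xyz/400 [ 0.1662  0.036  -0.2822] dr/30 [0.2935 0.1403 0.3135] dist 131.8
```

Request:
servo_tool:
  increments:
    - {"xyz": [0.04,0.01,-0.09],"dr": [0.09,0.045,0.1]}
    - {"xyz": [0.08,0.02,-0.18],"dr": [0.19,0.09,0.2]}
    - {"xyz": [0.13,0.03,-0.25],"dr": [0.29,0.14,0.313]}
    - {"xyz": [0.166,0.036,-0.282],"dr": [0.293,0.14,0.313]}
    - {"xyz": [0.166,0.036,-0.282],"dr": [0.293,0.14,0.313]}

```text
t: 13.62
eef_pos: [390.7, -271.9, 148.4]
tcp_rot: [-0.797, 1.417, 0.8]
wrist_force: [0.2, 0.7, -2.4]
gripper_width: 12.0
```

```bash
python3 - <<'E'
from plan import *
from bench import camera
s=st(); cmd([391,-274,60],down(np.radians(148.6)))
for n in("side","top"): cv2.imwrite(f"pics/{n}5.png",camera(n))
a=cv2.imread("pics/side5.png")[140:260,300:440]; b=cv2.imread("pics/top5.png")[225:345,310:450]
cv2.imwrite("pics/z5.png",np.hstack([cv2.resize(a,(395,340),interpolation=cv2.INTER_CUBIC),cv2.resize(b,(395,340),interpolation=cv2.INTER_CUBIC)]))
E
```

```text
t 13.62 q [-0.743  0.224 -0.351  0.996  0.002 -1.768] p [ 390.7 -271.9  148.4] F [ 0.2  0.7 -2.4] T [0.03 0.03 0.  ] w 12.0
[[ 0.001 -0.855  0.519]
 [ 0.002  0.519  0.855]
 [-1.     0.001  0.002]]
xyz/400 [ 0.2211 -0.0036 -0.0047] dr/30 [ 0.0042  0.0045 -0.0013] dist 88.5
```

View pics/z5.png

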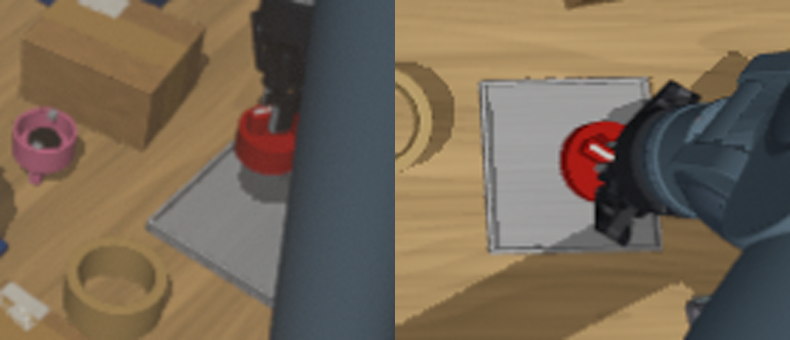

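The cap hangs level over the tray, at about (600,160) in the top-view crop, and the tray runs from (485,80) to (660,250). I'll lower it now.

Request:
servo_tool:
  increments:
    - {"xyz": [0.06,-0.002,-0.003],"dr": [0.004,0.004,0]}
    - {"xyz": [0.12,-0.0036,-0.0047],"dr": [0.004,0.004,0]}
    - {"xyz": [0.18,-0.0036,-0.0047],"dr": [0.004,0.004,0]}
    - {"xyz": [0.22,-0.0036,-0.0047],"dr": [0.004,0.004,0]}
    - {"xyz": [0.235,-0.0036,-0.0047],"dr": [0.004,0.004,0]}

```text
t: 14.35
eef_pos: [392.1, -273.9, 56.0]
tcp_rot: [-0.8, 1.419, 0.797]
wrist_force: [0.1, 0.3, -2.3]
gripper_width: 12.0
```

Request:
servo_tool:
  increments:
    - {"xyz": [0.004,0,0],"dr": [0,0,0]}
    - {"xyz": [0.008,0,0],"dr": [0,0,0]}
    - {"xyz": [0.01,0,0],"dr": [0,0,0]}
    - {"xyz": [0.01,0,0],"dr": [0,0,0]}

```text
t: 14.85
eef_pos: [392.0, -274.9, 52.0]
tcp_rot: [-0.799, 1.42, 0.795]
wrist_force: [-0.1, -0.0, -1.7]
gripper_width: 12.0
```

```bash
python3 - <<'E'
from plan import *
s=st()
E
```

```text
t 14.85 q [-7.440e-01  3.250e-01 -4.950e-01  7.490e-01 -1.000e-03 -1.767e+00] p [ 392.  -274.9   52. ] F [-0.1 -0.  -1.7] T [ 0.02 -0.01 -0.05] w 12.0
[[ 0.001 -0.854  0.521]
 [-0.002  0.521  0.854]
 [-1.    -0.002 -0.001]]
```

Now in slow 2–3 mm steps until contact.

Request:
servo_tool:
  increments:
    - {"xyz": [0.0025,0,0],"dr": [0,0,0]}
    - {"xyz": [0.005,0,0],"dr": [0,0,0]}
    - {"xyz": [0.0075,0,0],"dr": [0,0,0]}
    - {"xyz": [0.01,0,0],"dr": [0,0,0]}
    - {"xyz": [0.0125,0,0],"dr": [0,0,0]}

```text
t: 15.48
eef_pos: [391.8, -274.7, 46.6]
tcp_rot: [-0.798, 1.42, 0.796]
wrist_force: [0.4, 0.9, -2.6]
gripper_width: 12.3
```

Request:
servo_tool:
  increments:
    - {"xyz": [0.0025,0,0],"dr": [0,0,0]}
    - {"xyz": [0.005,0,0],"dr": [0,0,0]}
    - {"xyz": [0.005,0,0],"dr": [0,0,0]}

```text
t: 15.85
eef_pos: [391.7, -274.6, 44.6]
tcp_rot: [-0.798, 1.42, 0.796]
wrist_force: [-0.0, 0.1, -1.7]
gripper_width: 12.1
```

Request:
servo_tool:
  increments:
    - {"xyz": [0.002,0,0],"dr": [0,0,0]}
    - {"xyz": [0.004,0,0],"dr": [0,0,0]}
    - {"xyz": [0.004,0,0],"dr": [0,0,0]}

```text
t: 16.23
eef_pos: [391.8, -274.7, 43.1]
tcp_rot: [-0.798, 1.42, 0.796]
wrist_force: [0.1, 0.1, -2.6]
gripper_width: 11.9
```

Request:
servo_tool:
  increments:
    - {"xyz": [0.002,0,0],"dr": [0,0,0]}
    - {"xyz": [0.003,0,0],"dr": [0,0,0]}
    - {"xyz": [0.003,0,0],"dr": [0,0,0]}

```text
t: 16.6
eef_pos: [391.8, -274.9, 42.2]
tcp_rot: [-0.799, 1.42, 0.796]
wrist_force: [-1.6, -0.4, 1.0]
gripper_width: 12.4
```

Contact at TCP z = 42.2: the wrist force went from −2.6 to +1.0 N. Releasing the cap.

Request:
servo_tool:
  increments:
    - {"xyz": [0,0,0],"dr": [0,0,0]}
    - {"xyz": [0,0,0],"dr": [0,0,0]}
    - {"xyz": [0,0,0],"dr": [0,0,0]}
    - {"xyz": [0,0,0],"dr": [0,0,0]}
  grip_force: 20
  hand: 0

```text
t: 17.1
eef_pos: [391.9, -274.8, 42.0]
tcp_rot: [-0.798, 1.42, 0.796]
wrist_force: [0.9, -0.7, -0.5]
gripper_width: 42.5
```

Request:
servo_tool:
  increments:
    - {"xyz": [-0.02,0,0],"dr": [0,0,0]}
    - {"xyz": [-0.06,0,0],"dr": [0,0,0]}
    - {"xyz": [-0.15,0,0],"dr": [0,0,0]}
    - {"xyz": [-0.25,0,0],"dr": [0,0,0]}
    - {"xyz": [-0.35,0,0],"dr": [0,0,0]}

```text
t: 17.73
eef_pos: [391.7, -274.4, 183.7]
tcp_rot: [-0.799, 1.42, 0.796]
wrist_force: [0.1, -0.8, -1.3]
gripper_width: 42.6
```

```bash
python3 - <<'E'
from plan import *
st()
E
```

```text
t 17.73 q [-7.430e-01  2.020e-01 -2.840e-01  1.083e+00 -1.000e-03 -1.766e+00] p [ 391.7 -274.4  183.7] F [ 0.1 -0.8 -1.3] T [-0.   -0.    0.05] w 42.6
[[ 0.001 -0.854  0.521]
 [-0.002  0.521  0.854]
 [-1.    -0.001 -0.001]]
```

Request:
servo_tool:
  increments:
    - {"xyz": [-0.05,0.05,0.085],"dr": [0,0,0]}
    - {"xyz": [-0.1,0.1,0.17],"dr": [0,0,0]}
    - {"xyz": [-0.1,0.16,0.25],"dr": [0,0,0]}
    - {"xyz": [-0.1,0.21,0.34],"dr": [0,0,0]}
    - {"xyz": [-0.1,0.21,0.34],"dr": [0,0,0]}

```text
t: 18.35
eef_pos: [390.4, -112.6, 222.3]
tcp_rot: [-0.801, 1.419, 0.799]
wrist_force: [-0.2, -0.1, -0.6]
gripper_width: 42.6
```

```bash
python3 - <<'E'
from plan import *
from bench import camera
st()
for n in("side","top"): cv2.imwrite(f"pics/{n}6.png",camera(n))
a=cv2.imread("pics/side6.png"); b=cv2.imread("pics/top6.png")
cv2.imwrite("pics/z6.png",np.vstack([cv2.resize(a,(400,300)),cv2.resize(b,(400,300))]))
cv2.imwrite("pics/z6t.png",cv2.resize(b[225:345,310:450],(770,600),interpolation=cv2.INTER_CUBIC))
E
```

```text
t 18.35 q [-4.360e-01  4.000e-02 -3.690e-01  1.160e+00 -1.000e-03 -1.464e+00] p [ 390.4 -112.6  222.3] F [-0.2 -0.1 -0.6] T [-0.03  0.02  0.05] w 42.6
[[ 0.001 -0.856  0.517]
 [-0.001  0.517  0.856]
 [-1.    -0.001 -0.001]]
```

View pics/z6.png

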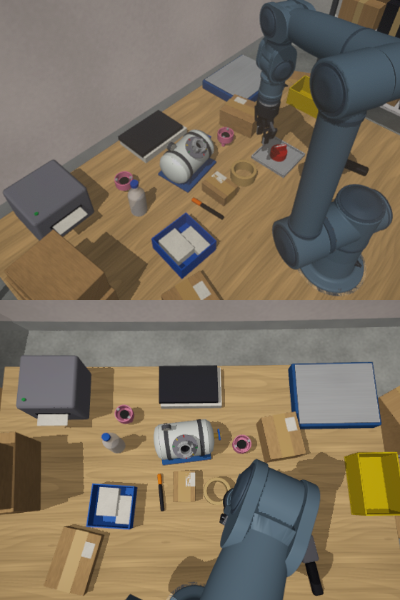

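View pics/z6t.png

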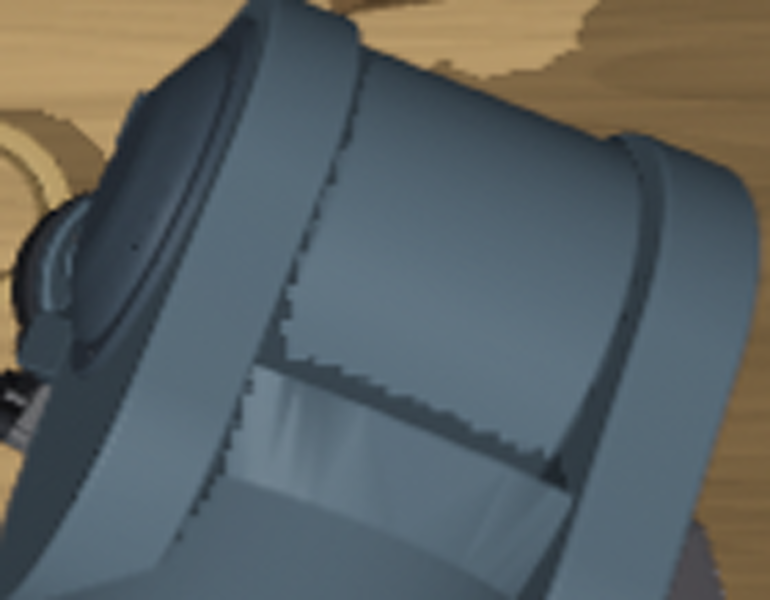

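The side view shows the cap in the tray at about (278,153) of the scaled picture, with the parcels and the rest in place. I'll zoom the side view.

```bash
python3 - <<'E'
import cv2
b=cv2.imread("pics/side6.png")
cv2.imwrite("pics/z6s.png",cv2.resize(b[175:265,320:450],(780,540),interpolation=cv2.INTER_CUBIC))
E
```

```text
(no output)
```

View pics/z6s.png

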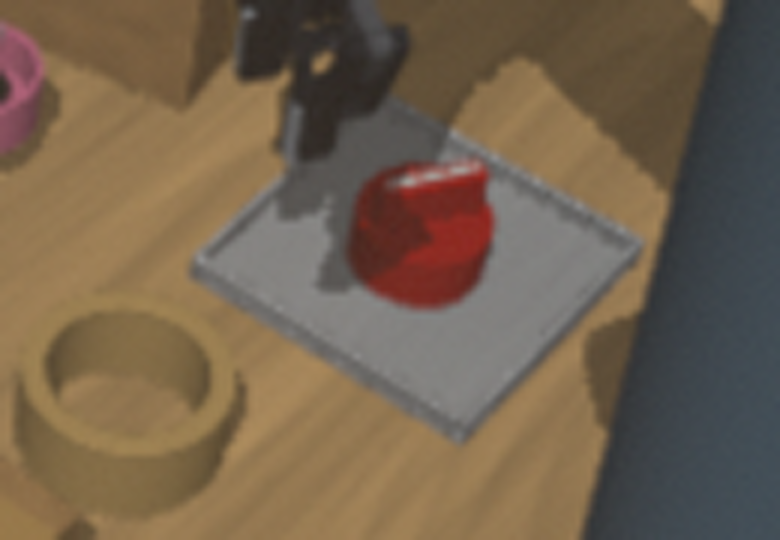

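The cap, at about (425,235) in the crop, stands level near the tray's middle with its wings up, and the gripper is clear of it. Handing in.

```bash
python3 -c "
from bench import arm
print(arm.sign_off())"
```

```text
the job is handed in; nothing more can be done
None
```

The red cap is off the tank and standing wings up near the middle of the steel tray. I handed the job in at about 18.5 s on the robot's clock.

- **First stop:** I turned the cap anticlockwise without pressing. Torque rose to about 0.5 N·m at about 39°, and I paused there for about 1.25 s with a slight outward pull.
- **Release and lift:** I pressed it down about 8–9 mm with 10–11 N, turned it on to about 79° with no resisting torque, and lifted it straight off along the neck.
- **Setting down:** It touched the tray at about 3.5 N and I let go. The side picture shows it level in the tray with the gripper clear.
- **Bystanders:** By eye in the last pictures, the parcels, bottle, tape roll and marker look where they were; I did not measure them. Wrist force readings stayed at about 11 N or below, and the arm met nothing else.

Two checks fell short:
- **Tray view from above:** In the last top picture the arm hid the tray, so the cap's final position rests on the side view alone.
- **Press force:** It read 1–2 N lower than the spring figures give for that depth. The cap still passed the stop without resistance.

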